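Set a spice jar in the labelling cradle and lock its end stop

TASK

Lay the upright spice jar on its side in the two saddles of the wooden labelling cradle, its foot towards the white stop plate and its lid towards the grey end lip, and let go of it. Then push the spring-loaded stop leg towards the jar until the front of its plate stands over the red length mark, and with the leg held there squeeze its red cam lever fully closed against the leg, never closing the lever while the leg is away from the mark. Finish still gripping the leg and closed lever at the mark (do not let go), leaving the tin, mug and lemon alone.

Things in the scene. Friction and masses are not known exactly. Their poses are not given: they have to be found in the camera images.
- jar: Loose spice jar, round, 41 mm diameter and 105 mm high, about 0.11 kg, clear body with dark blue and cream label and dark brown lid (the top 21 mm, hardly narrower than the body). Starts standing on the worktop. Origin: centre of its foot; its z axis runs from foot to lid.
- cradle: Jar-labelling cradle, fixed, placed differently each time: wooden base 110 (x) by 270 (y) by 14 mm. Origin: centre of its underside; y points along it from the stop leg (-y end) to the end lip (+y end), z up. Two grey V saddles, 35 mm wide in x (narrower than the jar: fingers fit down beside it), at y = 30 and 88 mm. Grey end lip, 26 mm wide, top 62 mm high, face at y = 118 mm.
- jar_seat (a point): Where the foot centre of the lying jar belongs: x = 0, y = 7 mm, z = 60 mm in the cradle's frame (jar axis along y, lid towards +y). Laid up to 20 mm short of it (towards -y), the jar is slid along the saddles by the stop plate.
- length_mark (a point): Middle of the red line across the cradle's base, 14 mm above the worktop, at x = 0, y = 5 mm in the cradle's frame. With the plate there, 113 mm are left between plate and lip for the 105 mm jar.
- stop_leg: Sliding stop leg on the cradle's rail, axes as the cradle's. Its white plate is 84 mm wide (x), 8 mm thick (y), from 19 to 75 mm above the worktop. Origin: middle of the lower edge of the plate's front face (towards the jar); it must come to y = 5 mm in the cradle's frame, over the red line; it starts 30 to 60 mm short of it; its travel ends 15 mm past it.
- leg_web (a point): Top middle of the leg's dark steel web behind (-y of) the plate: 16 mm wide (x), 52 mm long, 38 to 80 mm above the worktop; foot below it 30 mm wide, top 40 mm high. Two fingers straddling the web, one each side, push the plate's back with their sides. A spring draws the leg to -y: about 8 N push is needed at the mark; let go, it slides back about 30 mm.
- cam_lever (a joint): Red cam lever on the web's -x side, rad: 0 open, 0.45 closed, flat along the web. Stays where left; about 3 N at the tip moves it. Vertical pivot (12 mm thick) at the web's rear, paddle 41 mm long, 50 to 78 mm above the worktop. Closed, lever and web span x = -14 to +8 mm: jaws closing in x about x = -3 mm swing it shut, then grip both.
- lever_tip (a point): Top edge of the paddle, 3 mm before its tip, which ends 3 mm behind the plate's back when closed. Open, the tip stands 32 mm from the web's middle plane; jaws opened to 64 mm clear it.
- tin: Small green tin, 57 mm diameter, 72 mm high; origin centre of its underside. To be left alone. (Beside it a kettle, 226 mm high, stands fixed at x = 0.73, y = -0.11 m: swing over or round it.)
- striped_mug: White mug with red stripes, 87 x 124 x 102 mm with handle; origin centre of its underside. To be left alone.
- loose_lemon: Yellow lemon, 78 x 55 x 56 mm, lying on the worktop; origin centre of its underside. To be left alone.
There are look-alikes about, which are no part of the job. Leave any orange or turquoise look-alike of the jar alone.

How it is judged:
By the outcome, as a careful person would: the job done as asked, in the order asked, and still so for the second after the job is handed in, while the arm keeps its last pose, push and grip.
It also fails if it takes over 48 s, if anything falls off the work surface, if the arm or the gripper's body presses on something with over 40 N, if the wrist force passes 120 N, or if a joint passes its speed limit or range.

ROBOT

A 6-joint arm with a two-finger parallel gripper is mounted at the origin on a cart in front of the work surface, level with it; the furniture and walls round the work are solid. World frame = base frame: x ahead of the robot, y to its left, z up, the work surface at z = 0. Lengths are in mm, angles in rad, forces in N, time in s.
With the tool pointing down it reaches from about 400 to 925 mm from the base axis. Payload 12.5 kg.
Tool frame: the origin (TCP) lies midway between the tips of the shut fingers; the grasp point (between the pads) lies 19 mm behind it; z points along the fingers, y is the line along which they close (so a half turn about z gives the same grasp; the last joint's range is limited). The gripper opens to 95 mm and grips with 3 to 60 N. Pads are 20 mm wide; open, the fingers measure 119 mm over their backs; the gripper's body (75 mm by 180 mm) begins 59 mm behind the grasp point.
Start: joints at [-1.372, 0.491, 1.559, -0, 1.092, -0.106], TCP at [187.587, -596.203, 214.661] pointing down, gripper open.
Joint ranges: [-3.1, 3.1], [-0.84, 2.19], [0.05, 2.79], [-1.13, 4.28], [0.06, 2.93], [-2.69, 2.69]. Speed limits (rad/s): [2.22, 2.22, 2.79, 3.14, 3.14, 3.14].

INTERFACE

Orientations are given as [roll, pitch, yaw] about the fixed x, y, z axes, in that order (R = Rz(yaw) Ry(pitch) Rx(roll)).
In Python, from cell import readout, eyes, env gives the robot as it stands.
- The arm moves only by the tool move_arm, never from a script. Its argument "plan" is a list of rows, each a list of 3 entries, a list of its own where there are three numbers: the turn, a rotation vector about the tool's x, y, z in degrees, then the shift along the tool's x, y, z in m, then the gripper command: -1 is shut, 1 is fully open, values between are in proportion. In form: [[[ax, ay, az], [x, y, z], jaw], ...]. A call has 1 to 5 rows; each row is the pose to reach, as a shift and turn from the pose commanded when the call began, along the tool's axes at that moment; what a row does not reach only later rows make up. A row lasts 1/8 s, in which the tool goes at most 62.5 mm and 10.7 degrees, less where a joint would pass 70% of its speed; a pose out of reach is approached as far as the arm can. A call with a gripper value outside its range is refused whole. The fingers move at their own pace and stop on an object; the grip force is fixed at half the most. Time passes only in rows, so rows that repeat a pose let the fingers close. It gives the time, the measured TCP pose, the force, the opening and the grip force at its end, in the units of the state.
- readout.state(): the state, without advancing time (a new reading comes with each control period).
- eyes.read_camera(name): name is "scene" or "top" or "wrist"; returns a dict with "img" (400x640x3 uint8, red, green, blue), "K" (3x3 intrinsics, pixels), "dist" ([k1, k2, p1, p2, k3] as OpenCV has them; the pictures are not rectified), "extrinsics" (4x4, takes a point from camera to world coordinates). Camera axes: x right, y up, looking along -z (the intrinsics and any distortion apply to the point x, -y, -z); pixel columns grow to the right and rows downward; lengths in mm; the calibration is good to about 2 mm. A picture is of the moment at which its call begins. There is no depth.
- env.job_done(): hands the job in; it is judged then, once.
Trained networks look in a picture, given as the dict that the camera call returned (one of the last four; its "shot" number tells which), for a name from the list of things; names that differ only in an ending like _2 or _b are one class to them, and where a whole thing is asked for, a point or a joint stands for the part that bears it (a point fixed in the world has none). Each returns a list of dicts, best first, with "score" (0 to 1); they miss things now and then, are a little off and sometimes report something else, mostly with a low value. They report only what shows in the picture. A call takes as long as a camera call. They do not tell look-alikes from the thing itself.
- eyes.cut_out(picture, name): "mask" (400x640 bool, what is visible of it) and "uv" ([column, row] in pixels, amid what is visible of it).
The state is a dict: "t": time; "joints": joint angles; "qvel": joint speeds; "tau": joint torques, N m; "eef_pos": TCP position; "tcp_rot": TCP orientation; "ft_force": force on the tool from outside, world axes, zero at the start; "moment": the same for the moment, N m; "opening": opening from 0.0 (shut) to 1.0 (fully open); "grip_force": force on a finger pad.
Only numpy, scipy, OpenCV 4.12 (cv2) and the standard library are available. Lean on these libraries where they do the work, as an engineer would, in place of code of your own. Each camera call takes 0.05 s, during which the arm holds its last target. There are 200 camera calls.

## Working session

There is one attempt and no reset: what is moved stays moved. The work goes in short steps, Python scripts to look and compute and a tool call to move; the robot and the scene stay as the last step left them, time stands still between calls to the robot, and variables do not carry over. Pictures are saved under pics/ and viewed, at most 10 in all, crops included, and the job is handed in when it is done.

Besides the shell and the picture viewer there is one more tool, called after "Request:" by a JSON object that holds its "op" and its "data". move_arm: Moves the arm, as the interface text tells. Its arguments: {"type":"object","properties":{"plan":{"type":"array","items":{"type":"array"}}},"required":["plan"]}

```bash
mkdir -p pics; ls; cat > h.py <<'E'
import numpy as np, cv2
from cell import readout, eyes, env
def ray(c,uv):
    p=cv2.undistortPoints(np.array([[uv]],float),np.array(c["K"],float),np.array(c["dist"],float))[0,0]
    E=np.array(c["extrinsics"]); d=E[:3,:3]@np.array([p[0],-p[1],-1.0]); return E[:3,3],d
def onz(c,uv,z):
    o,d=ray(c,uv); return o+d*(z-o[2])/d[2]
def proj(c,P):
    E=np.array(c["extrinsics"]); q=(np.atleast_2d(P)-E[:3,3])@E[:3,:3]; q=q*[1,-1,-1]
    return cv2.projectPoints(q.astype(float),np.zeros(3),np.zeros(3),np.array(c["K"],float),np.array(c["dist"],float))[0][:,0]
def save(c,n,crop=None,s=1):
    im=c["img"][...,::-1]
    if crop: a,b,d,e=crop; im=im[b:e,a:d]
    cv2.imwrite("pics/"+n,cv2.resize(im,None,fx=s,fy=s,interpolation=cv2.INTER_CUBIC))
def tri(c1,u1,c2,u2):
    o1,d1=ray(c1,u1);o2,d2=ray(c2,u2)
    A=np.stack([d1,-d2],1);s=np.linalg.lstsq(A,o2-o1,rcond=None)[0]
    return (o1+s[0]*d1+o2+s[1]*d2)/2, np.linalg.norm(o1+s[0]*d1-o2-s[1]*d2)
E
python3 - <<'E'
from h import *
s=readout.state(); print({k:np.round(v,3) for k,v in s.items()})
for n in ("scene","top"):
    c=eyes.read_camera(n); save(c,n+"1.png",s=1.25)
    print(n,np.round(c["extrinsics"],2).tolist())
    for t in ("jar","cradle","stop_leg","cam_lever","leg_web","lever_tip","tin","striped_mug","loose_lemon"):
        try:
            for r in eyes.cut_out(c,t)[:4]:
                if r["score"]>.2: print(t,round(r["score"],2),np.round(r["uv"],1),r["mask"].sum(),np.round(onz(c,r["uv"],40)[:2]))
        except Exception as e: print(t,e)
E
```

```text
pics
{'t': np.float64(0.0), 'joints': array([-1.372,  0.492,  1.559, -0.   ,  1.092, -0.106]), 'qvel': array([-0.001, -0.   ,  0.001, -0.   , -0.002,  0.   ]), 'tau': array([ 2.0000e-03, -6.1264e+01, -2.5819e+01,  6.9000e-02,  4.8000e-02,
       -0.0000e+00]), 'eef_pos': array([ 187.514, -595.937,  214.054]), 'tcp_rot': array([-3.14 , -0.   ,  0.305]), 'ft_force': array([0.035, 0.624, 0.917]), 'moment': array([-0.026, -0.005, -0.034]), 'grip_force': np.float64(0.0), 'opening': np.float64(0.999)}
scene [[-0.73, 0.32, -0.6, -32.46], [-0.68, -0.34, 0.65, 759.43], [0.01, 0.88, 0.47, 509.6], [0.0, 0.0, 0.0, 1.0]]
jar 0.94 [289.3 247. ] 1203 [475. 283.]
jar 0.63 [215.4 245.1] 1216 [584. 378.]
jar 0.59 [247.6 235.4] 1086 [566. 313.]
stop_leg 0.88 [358.5 187.6] 830 [540. -17.]
cam_lever 0.44 [371.  181.4] 54 [540. -68.]
leg_web 0.76 [361.1 188.1] 793 [534. -19.]
tin 0.7 [301.3 182.4] 710 [663.  60.]
striped_mug 0.56 [220.8 194.3] 1816 [755. 241.]
loose_lemon 0.77 [313.3 294.7] 923 [346. 353.]
top [[-0.0, 1.0, -0.08, 433.62], [-1.0, -0.0, 0.01, 166.15], [0.01, 0.08, 1.0, 1128.22], [0.0, 0.0, 0.0, 1.0]]
jar 0.81 [221.5 188.8] 378 [557. 401.]
jar 0.58 [251.3 189. ] 370 [556. 328.]
jar 0.51 [262.4 230.5] 347 [454. 299.]
cradle 0.79 [359.6 202. ] 4540 [523.  61.]
stop_leg 0.75 [383.6 199. ] 464 [530.   2.]
stop_leg 0.54 [360.7 203.1] 4633 [520.  58.]
cam_lever 0.37 [395.9 203.7] 43 [519. -28.]
leg_web 0.86 [384.8 198.8] 478 [531.  -1.]
lever_tip 0.43 [403.3 202.3] 18 [522. -47.]
tin 0.65 [362.1 144.5] 581 [667.  53.]
striped_mug 0.96 [271.2 128.7] 1302 [707. 279.]
loose_lemon 0.75 [241.2 272.6] 561 [352. 350.]
loose_lemon 0.57 [360.3 204.5] 4533 [517.  59.]
```

View pics/scene1.png

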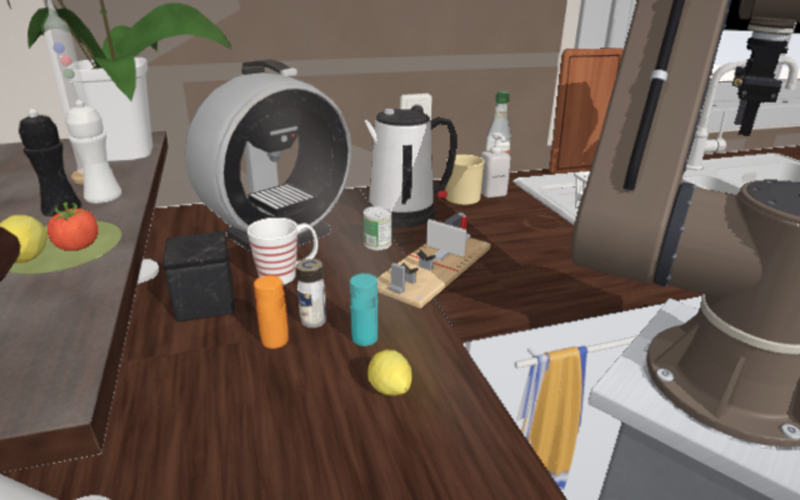

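View pics/top1.png

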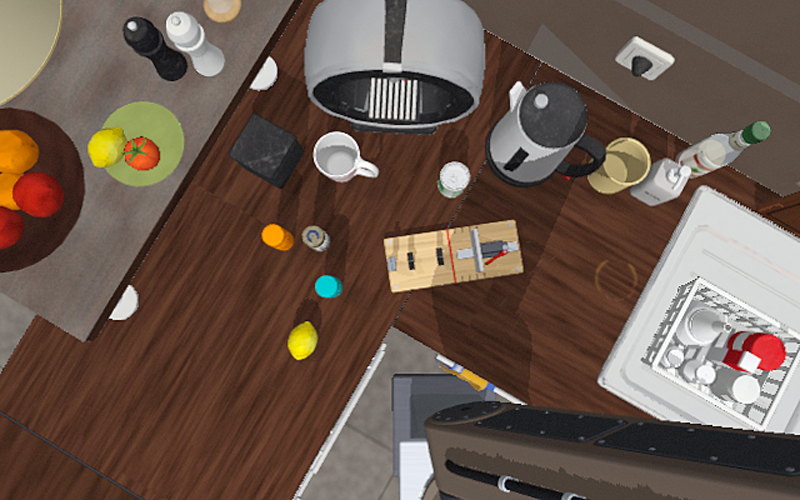

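The scene image shows the real jar (dark lid, clear body, label) at scene raw px (248,235) and top raw px (251,189). The cradle is at top (360,202), with its leg at the -y end and its lever open.
What could be taken for the jar: orange at top (221,189), turquoise at (262,230), dark-lidded at (251,189). I choose the dark-lidded one.

```bash
cat > m.py <<'E'
from h import *
from scipy.optimize import minimize
def corners(x,y,a,z,hx=55,hy=135):
    R=np.array([[np.cos(a),-np.sin(a)],[np.sin(a),np.cos(a)]])
    p=np.array([[-hx,-hy],[hx,-hy],[hx,hy],[-hx,hy]])@R.T+[x,y]
    return np.c_[p,np.full(4,z)]
ct=eyes.read_camera("top"); cs=eyes.read_camera("scene")
J={}
for c,n,near in((ct,"top",(251,189)),(cs,"scene",(248,235))):
    r=min(eyes.cut_out(c,"jar"),key=lambda r:np.hypot(*(np.array(r["uv"])-near)))
    v,u=np.nonzero(r["mask"]); J[n]=((u.min()+u.max())/2,(v.min()+v.max())/2); print(n,r["score"],J[n],u.min(),u.max(),v.min(),v.max()); J[n+"m"]=r["mask"]
p,e=tri(ct,J["top"],cs,J["scene"]); print("jar tri",p,e)
# silhouette fit of cylinder
th=np.linspace(0,2*np.pi,40)
def cyl(x,y): return np.r_[np.c_[x+20.5*np.cos(th),y+20.5*np.sin(th),0*th],np.c_[x+20.5*np.cos(th),y+20.5*np.sin(th),0*th+105]]
def iou(polys,m,S=4):
    im=np.zeros((400*S,640*S),np.uint8); cv2.fillPoly(im,[np.round(q*S).astype(np.int32) for q in polys],1)
    M=cv2.resize(m.astype(np.uint8),None,fx=S,fy=S,interpolation=0)
    return (im&M).sum()/(im|M).sum()
f=lambda q:-sum(iou([cv2.convexHull(proj(c,cyl(*q)).astype(np.float32))[:,0]],J[n+"m"]) for c,n in((ct,"top"),(cs,"scene")))
o=minimize(f,p[:2],method="Nelder-Mead",options=dict(initial_simplex=[p[:2],p[:2]+[10,0],p[:2]+[0,10]]));print("jar",o.x,o.fun)
m=eyes.cut_out(ct,"cradle")[0]["mask"]
g=lambda q:-iou([cv2.convexHull(np.r_[proj(ct,corners(*q,14)),proj(ct,corners(*q,0))].astype(np.float32))[:,0]],m)
best=None
for a in(-.15,0,.15):
    x0=np.array([515,60,a]);o=minimize(g,x0,method="Nelder-Mead",options=dict(initial_simplex=[x0,x0+[10,0,0],x0+[0,10,0],x0+[0,0,.1]]))
    if best is None or o.fun<best.fun: best=o
print("cradle",best.x,best.fun)
x,y,a=best.x
T=lambda P:np.array([[np.cos(a),-np.sin(a),0],[np.sin(a),np.cos(a),0],[0,0,1]])@np.array(P,float)+[x,y,0]
im=ct["img"].copy()
S=4
big=cv2.resize(im[140:260,210:430],None,fx=S-.4,fy=S-.4,interpolation=2);s=S-.4
def d(P,col):
    q=(proj(ct,np.array([T(p) for p in P]))-[210,140]+.5)*s
    cv2.polylines(big,[np.round(q).astype(np.int32)],False,col,1)
d([(-55,-135,14),(55,-135,14),(55,135,14),(-55,135,14),(-55,-135,14)],(0,255,0))
d([(-55,5,14),(55,5,14)],(0,0,255)); d([(-13,118,62),(13,118,62)],(255,0,255)); d([(0,7,60),(0,112,60)],(0,255,255))
q=(proj(ct,cyl(*minimize(f,p[:2],method="Nelder-Mead").x))-[210,140]+.5)*s
cv2.polylines(big,[np.round(q[:40]).astype(np.int32),np.round(q[40:]).astype(np.int32)],False,(255,0,255),1)
cv2.imwrite("pics/close1.png",big[...,::-1])
E
python3 m.py
```

```text
top 0.95 (np.float64(222.5), np.float64(189.5)) 210 235 180 199
scene 0.94 (np.float64(248.0), np.float64(234.5)) 236 260 207 262
jar tri [530.91180534 368.927885    88.87091771] 51.85456607605204
jar [551.80441515 393.3574485 ] -0.892353032418179
cradle [5.18937249e+02 5.13220243e+01 1.46876537e-01] -0.9764443211393392
```

View pics/close1.png

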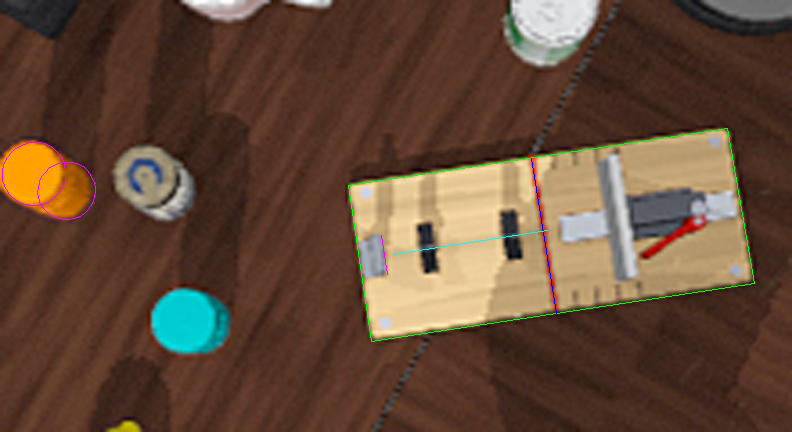

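The crop confirms the lidded labelled jar at raw (250,188), and the green outline, red line and lip overlay fit the cradle. The network missed the jar in that top picture, so I refit it from the scene mask and the lid pixel in the top view.

```bash
cat > j.py <<'E'
import re
src=open("m.py").read().split("m=eyes.cut_out(ct,\"cradle\")")[0].replace('near in((ct,"top",(251,189)),(cs,"scene",(248,235)))','near in((cs,"scene",(248,235)),)')
src=src.split("p,e=tri")[0]+"# silh"+src.split("# silh")[1].split("f=lambda")[0]
exec(src)
f=lambda q:-iou([cv2.convexHull(proj(cs,cyl(*q)).astype(np.float32))[:,0]],J["scenem"])
p=np.array([555.,320]);o=minimize(f,p,method="Nelder-Mead",options=dict(initial_simplex=[p,p+[10,0],p+[0,10]]));print("scene jar",o.x,o.fun)
print("top lid",onz(ct,(249.2,188.6),105))
for r in eyes.cut_out(ct,"jar"):
    v,u=np.nonzero(r["mask"])
    print(r["score"],r["uv"],u.min(),u.max(),v.min(),v.max())
    if abs(r["uv"][0]-252)<6:
        f2=lambda q:-iou([cv2.convexHull(proj(ct,cyl(*q)).astype(np.float32))[:,0]],r["mask"])
        o=minimize(f2,p,method="Nelder-Mead",options=dict(initial_simplex=[p,p+[10,0],p+[0,10]]));print("top jar",o.x,o.fun)
E
python3 j.py
```

```text
scene 0.86 (np.float64(248.0), np.float64(234.0)) 236 260 207 261
scene jar [551.00758038 320.48096471] -0.9521556536069321
top lid [549.57629058 322.73576119 105.        ]
0.88 [261.9, 229.0] 252 272 221 237
0.84 [221.9, 187.2] 209 235 179 199
0.67 [250.9, 188.5] 241 263 180 200
top jar [550.59034422 321.68675281] -0.9210936148122513
```

```bash
cat > p.py <<'E'
from h import *
from scipy.spatial.transform import Rotation as Ro
def R(yaw,tilt): return Ro.from_euler("xyz",[np.pi,0,np.radians(yaw)])*Ro.from_euler("y",tilt,degrees=True)
CX,CY,CA=518.9,51.3,0.1469
def W(p): c,s=np.cos(CA),np.sin(CA); return np.array([CX+c*p[0]-s*p[1],CY+s*p[0]+c*p[1],p[2]])
def cur():
    s=readout.state(); return np.array(s["eef_pos"]),Ro.from_euler("xyz",s["tcp_rot"])
def chain(start,targets):
    p,r=start
    for t,q in targets:
        print(np.round((r.inv()*q).as_rotvec(degrees=True),1).tolist(), np.round(r.inv().apply(np.array(t)-p)/1000,4).tolist()," ->",np.round(t,0))
        p,r=np.array(t),q
E
python3 - <<'E'
from p import *
q=R(98.4,40); g=np.array([550.5,321.5,60.]); z=q.apply([0,0,1]); print(z)
pre=g+19*z-140*z
chain((np.array([187.587,-596.203,214.661]),Ro.from_euler("xyz",[np.pi,0,.305])),
 [((400,-200,260),R(70,0)),(pre+[0,0,30],q)])
E
```

```text
[-0.09390036  0.635892   -0.76604444]
[-0.0, 0.0, -52.5] [0.3216, -0.3141, -0.0453]  -> [ 400 -200  260]
[9.9, 39.2, -27.2] [0.4731, 0.0001, 0.0773]  -> [562. 245. 183.]
```

Request:
{"op": "move_arm", "data": {"plan": [[[0,0,-26],[0.16,-0.157,-0.04],0.6],[[0,0,-26],[0.16,-0.157,-0.04],0.6],[[0,0,-52.5],[0.322,-0.314,-0.045],0.6],[[0,0,-52.5],[0.322,-0.314,-0.045],0.6],[[0,0,-52.5],[0.322,-0.314,-0.045],0.6]]}}

```text
t: 2.08
eef_pos: [334.9, -321.3, 250.2]
tcp_rot: [3.141, 0.0, 1.226]
ft_force: [0.1, -0.1, -1.0]
opening: 0.797
grip_force: 0.0
```

```bash
python3 - <<'E'
from p import *
q=R(98.4,40); g=np.array([550.5,321.5,60.]); z=q.apply([0,0,1])
pre=g-121*z+[0,0,30]
chain(cur(),[((430,-60,250),R(85,20)),(pre,q),(g+19*z,q)])
E
```

```text
[2.6, 19.9, -14.6] [0.278, 0.0013, 0.0001]  -> [430 -60 250]
[6.7, 19.9, -11.7] [0.2729, 0.1048, 0.1709]  -> [562. 245. 183.]
[0.0, 0.0, 0.0] [-0.0193, -0.0, 0.163]  -> [549. 334.  45.]
```

Request:
{"op": "move_arm", "data": {"plan": [[[2.6,19.9,-14.6],[0.278,0.0013,0],0.6],[[2.6,19.9,-14.6],[0.278,0.0013,0],0.6],[[2.6,19.9,-14.6],[0.278,0.0013,0],0.6],[[2.6,19.9,-14.6],[0.278,0.0013,0],0.6],[[2.6,19.9,-14.6],[0.278,0.0013,0],0.6]]}}

```text
t: 2.7
eef_pos: [431.0, -59.9, 249.9]
tcp_rot: [-3.141, -0.349, 1.48]
ft_force: [-0.4, -1.2, 1.2]
opening: 0.802
grip_force: 0.0
```

Request:
{"op": "move_arm", "data": {"plan": [[[6.7,19.9,-11.7],[0.273,0.105,0.171],0.6],[[6.7,19.9,-11.7],[0.273,0.105,0.171],0.6],[[6.7,19.9,-11.7],[0.273,0.105,0.171],0.6],[[6.7,19.9,-11.7],[0.273,0.105,0.171],0.6],[[6.7,19.9,-11.7],[0.273,0.105,0.171],0.6]]}}

```text
t: 3.32
eef_pos: [554.7, 220.0, 187.1]
tcp_rot: [3.141, -0.698, 1.713]
ft_force: [2.3, -0.1, -0.2]
opening: 0.799
grip_force: 0.0
```

Orientation reached. Take one wrist look here to check the jar before going down.

```bash
python3 - <<'E'
from p import *
c=eyes.read_camera("wrist"); save(c,"w1.png")
print(readout.state()["joints"])
for r in eyes.cut_out(c,"jar"): 
    v,u=np.nonzero(r["mask"]);print(r["score"],r["uv"],u.min(),u.max(),v.min(),v.max())
print("expected foot/lid px",proj(c,[[550.5,321.5,0],[550.5,321.5,105]]))
q=R(98.4,40); g=np.array([550.5,321.5,60.]); z=q.apply([0,0,1])
chain(cur(),[(g-60*z,q),(g+19*z,q)])
E
```

```text
[-0.0237862   0.53978257  1.76043328  0.77932939  1.12675075 -0.61952703]
0.67 [325.7, 186.0] 309 350 149 222
0.65 [233.3, 194.1] 204 264 160 231
0.26 [488.6, 230.6] 428 553 189 284
expected foot/lid px [[327.61123088 206.31307808]
 [330.38277853 164.30045647]]
[-0.0, -0.0, -0.0] [-0.0059, 0.0109, 0.1001]  -> [556. 283. 106.]
[0.0, 0.0, 0.0] [0.0, -0.0, 0.079]  -> [549. 334.  45.]
```

View pics/w1.png

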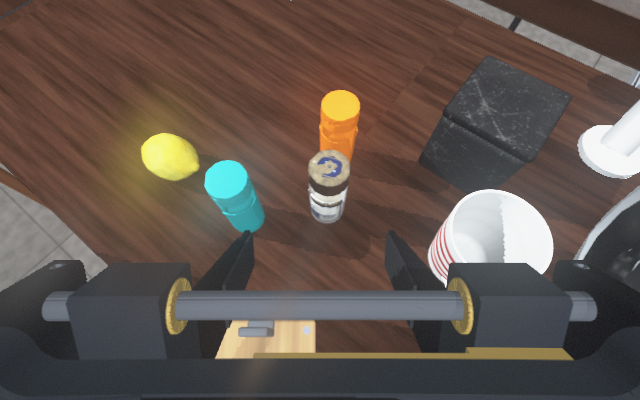

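The jar (lid 329,163, foot 327,212) lies where predicted, between the fingers, clear of turquoise (235,195) and the mug (490,240). I go in.

Request:
{"op": "move_arm", "data": {"plan": [[[0,0,0],[-0.006,0.011,0.06],0.6],[[0,0,0],[-0.006,0.011,0.1],0.6],[[0,0,0],[-0.006,0.011,0.13],0.6],[[0,0,0],[-0.006,0.011,0.16],0.6],[[0,0,0],[-0.006,0.011,0.179],0.6]]}}

```text
t: 4.05
eef_pos: [548.9, 329.3, 45.9]
tcp_rot: [-3.141, -0.698, 1.713]
ft_force: [-0.2, -0.4, 0.6]
opening: 0.8
grip_force: 0.0
```

Request:
{"op": "move_arm", "data": {"plan": [[[0,0,0],[0,0,0],-0.4],[[0,0,0],[0,0,0],-0.4],[[0,0,0],[0,0,0],-0.4],[[0,0,0],[0,0,0],-0.4],[[0,0,0],[0,0,0],-0.4]]}}

```text
t: 4.68
eef_pos: [549.5, 328.9, 47.2]
tcp_rot: [3.14, -0.698, 1.713]
ft_force: [-0.7, -1.9, 4.4]
opening: 0.422
grip_force: 29.9
```

```bash
cat > s.py <<'E'
from p import *
p,r=cur()
off=r.inv().apply(np.array([550.5,321.5,0])-p); off[1]=0; ax=r.inv().apply([0,0,1]); print(off,ax)
np.save("off.npy",off)
qf=R(98.4,-50)
def tcp(foot,q): return np.array(foot)-q.apply(off)
q0=R(98.4,40)
seat=lambda y,z:(tcp(W((0,y,z)),qf),qf)
print(qf.apply(ax))
chain((p,r),[(p+[0,0,130],q0),(tcp(W((0,110,200)),R(98.4,0)),R(98.4,0)),seat(5,140),seat(5,61)])
E
python3 s.py
```

```text
[-36.07985573   0.          31.37024904] [ 0.64293323  0.00117877 -0.76592132]
[-1.44916799e-01  9.89443826e-01 -1.90696252e-04]
[0.2, -0.0, -0.2] [0.0836, 0.0002, -0.0996]  -> [549. 329. 177.]
[0.0, -40.0, -0.0] [-0.0602, -0.0708, -0.1212]  -> [498. 196. 231.]
[0.0, -50.0, -0.0] [-0.0939, 0.0, 0.0988]  -> [511. 103. 133.]
[0.0, 0.0, 0.0] [0.0605, -0.0, 0.0508]  -> [511. 103.  54.]
```

Request:
{"op": "move_arm", "data": {"plan": [[[0,0,0],[0.02,0,-0.024],-0.4],[[0,0,0],[0.05,0,-0.06],-0.4],[[0,0,0],[0.084,0,-0.1],-0.4],[[0,0,0],[0.084,0,-0.1],-0.4]]}}

```text
t: 5.18
eef_pos: [550.2, 329.3, 181.0]
tcp_rot: [3.133, -0.698, 1.719]
ft_force: [-1.0, 0.3, -1.9]
opening: 0.428
grip_force: 29.9
```

Request:
{"op": "move_arm", "data": {"plan": [[[0,-8,0],[-0.012,-0.014,-0.024],-0.4],[[0,-16,0],[-0.024,-0.028,-0.048],-0.4],[[0,-24,0],[-0.036,-0.042,-0.073],-0.4],[[0,-32,0],[-0.048,-0.057,-0.097],-0.4],[[0,-40,0],[-0.06,-0.071,-0.121],-0.4]]}}

```text
t: 5.8
eef_pos: [495.7, 195.6, 231.0]
tcp_rot: [-3.141, 0.004, 1.713]
ft_force: [0.1, 0.1, -2.2]
opening: 0.422
grip_force: 29.9
```

Request:
{"op": "move_arm", "data": {"plan": [[[0,-10,0],[-0.019,0,0.02],-0.4],[[0,-20,0],[-0.038,0,0.04],-0.4],[[0,-30,0],[-0.056,0,0.059],-0.4],[[0,-40,0],[-0.075,0,0.079],-0.4],[[0,-50,0],[-0.094,0,0.099],-0.4]]}}

```text
t: 6.42
eef_pos: [509.5, 103.4, 131.1]
tcp_rot: [-3.141, 0.878, 1.715]
ft_force: [0.1, -0.3, -1.7]
opening: 0.427
grip_force: 29.9
```

```bash
cat > v.py <<'E'
from s import *
import sys
n=sys.argv[1]
ims=[]
p,r=cur(); foot=p+r.apply(off); lid=foot+105*r.apply(ax)
c_,s_=np.cos(CA),np.sin(CA)
L=lambda P:[c_*(P[0]-CX)+s_*(P[1]-CY),-s_*(P[0]-CX)+c_*(P[1]-CY),P[2]]
print("foot,lid cradle",np.round(L(foot),1),np.round(L(lid),1),readout.state()["joints"])
for k,(a,b) in(("top",(320,160)),("scene",(290,140))):
    c=eyes.read_camera(k); w=cv2.resize(c["img"][b:b+80,a:a+110],None,fx=5.4,fy=5.4,interpolation=2)
    if len(sys.argv)>2:
        q=(proj(c,[foot,lid])-[a,b]+.5)*5.4; cv2.line(w,*[tuple(map(int,x)) for x in q],(0,255,255),1)
    ims.append(w[:,:,::-1])
w=np.vstack(ims); cv2.imwrite("pics/"+n,cv2.resize(w,None,fx=.69,fy=.69,interpolation=3))
E
sed -i 's/^p,r=cur()$/p,r=cur()/; s/^off=.*/import os\noff=np.load("off.npy"); ax=np.array([.643,0,-.766])/; s/^np.save.*//; s/^chain.*//' s.py
python3 v.py v1.png 1
```

```text
[-1.46097999e-01  9.89373710e-01 -1.91267906e-04]
foot,lid cradle [ -1.8   5.7 138.8] [ -1.5 110.7 138.3] [ 0.45864493  0.65698403  1.84968903 -0.90773697  1.18850917  0.91688062]
```

View pics/v1.png

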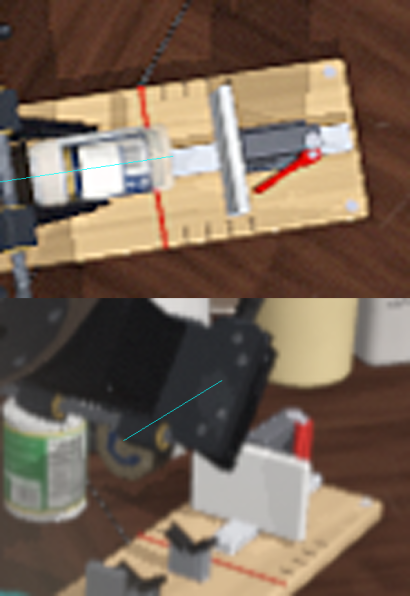

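Request:
{"op": "move_arm", "data": {"plan": [[[0,0,0],[0.016,0.002,0.013],-0.4],[[0,0,0],[0.032,0.002,0.027],-0.4],[[0,0,0],[0.046,0.002,0.0385],-0.4],[[0,0,0],[0.05,0.002,0.042],-0.4],[[0,0,0],[0.05,0.002,0.042],-0.4]]}}

```text
t: 7.15
eef_pos: [511.7, 103.7, 67.0]
tcp_rot: [3.141, 0.873, 1.712]
ft_force: [-0.2, -0.6, -1.1]
opening: 0.424
grip_force: 29.9
```

Request:
{"op": "move_arm", "data": {"plan": [[[0,0,0],[0.002,0,0.0015],-0.4],[[0,0,0],[0.004,0,0.003],-0.4],[[0,0,0],[0.004,0,0.003],-0.4]]}}

```text
t: 7.52
eef_pos: [511.6, 104.1, 62.2]
tcp_rot: [3.141, 0.873, 1.712]
ft_force: [0.4, 0.6, -1.3]
opening: 0.426
grip_force: 29.9
```

Request:
{"op": "move_arm", "data": {"plan": [[[0,0,0],[0.002,0,0.0015],-0.4],[[0,0,0],[0.004,0,0.003],-0.4],[[0,0,0],[0.004,0,0.003],-0.4]]}}

```text
t: 7.9
eef_pos: [511.5, 104.3, 56.9]
tcp_rot: [3.141, 0.873, 1.713]
ft_force: [0.1, 0.5, -1.4]
opening: 0.423
grip_force: 29.9
```

Request:
{"op": "move_arm", "data": {"plan": [[[0,0,0],[0.0015,0,0.0013],-0.4],[[0,0,0],[0.0015,0,0.0013],-0.4]]}}

```text
t: 8.15
eef_pos: [511.6, 104.3, 55.0]
tcp_rot: [3.141, 0.873, 1.712]
ft_force: [-0.5, -0.2, -1.7]
opening: 0.422
grip_force: 29.9
```

```bash
python3 v.py v2.png 1
```

```text
[-1.46097999e-01  9.89373710e-01 -1.91267906e-04]
foot,lid cradle [ 0.3  6.3 62.5] [  0.8 111.3  62.5] [ 0.45698112  0.7831014   1.86792415 -0.95809698  1.09823253  1.04393912]
```

View pics/v2.png

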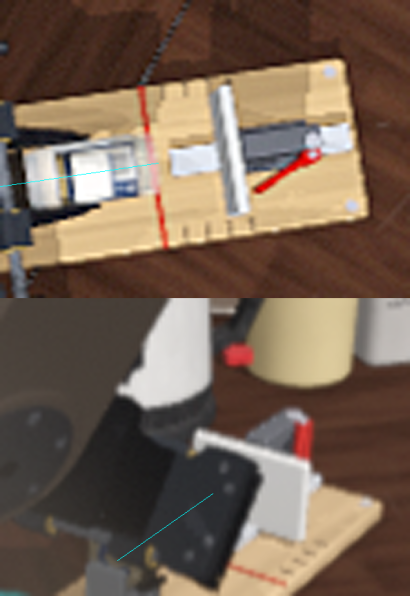

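The jar is now low over the saddles with its foot near the red line (150,165), and there is no contact yet. I creep down.

Request:
{"op": "move_arm", "data": {"plan": [[[0,0,0],[0.001,0,0.0008],-0.4],[[0,0,0],[0.0012,0,0.001],-0.4],[[0,0,0],[0.0012,0,0.001],-0.4]]}}

```text
t: 8.62
eef_pos: [511.6, 104.3, 53.5]
tcp_rot: [3.141, 0.873, 1.712]
ft_force: [-0.2, 0.1, -1.2]
opening: 0.426
grip_force: 29.9
```

Request:
{"op": "move_arm", "data": {"plan": [[[0,0,0],[0.001,0,0.0008],-0.4],[[0,0,0],[0.0012,0,0.001],-0.4],[[0,0,0],[0.0012,0,0.001],-0.4]]}}

```text
t: 9.0
eef_pos: [511.6, 104.3, 52.0]
tcp_rot: [3.141, 0.873, 1.712]
ft_force: [-0.2, -0.6, -1.2]
opening: 0.424
grip_force: 29.9
```

Request:
{"op": "move_arm", "data": {"plan": [[[0,0,0],[0.001,0,0.0008],-0.4],[[0,0,0],[0.0012,0,0.001],-0.4],[[0,0,0],[0.0012,0,0.001],-0.4]]}}

```text
t: 9.38
eef_pos: [511.8, 104.3, 51.5]
tcp_rot: [3.14, 0.874, 1.711]
ft_force: [-0.9, 3.2, 8.9]
opening: 0.423
grip_force: 29.9
```

Request:
{"op": "move_arm", "data": {"plan": [[[0,0,0],[0.001,0,0.0008],-0.4],[[0,0,0],[0.0012,0,0.001],-0.4],[[0,0,0],[0.0012,0,0.001],-0.4]]}}

```text
t: 9.75
eef_pos: [511.8, 104.3, 51.3]
tcp_rot: [3.138, 0.876, 1.71]
ft_force: [-4.5, 5.2, 21.7]
opening: 0.419
grip_force: 29.9
```

Request:
{"op": "move_arm", "data": {"plan": [[[0,0,0],[-0.0012,0,-0.001],-0.4],[[0,0,0],[-0.0012,0,-0.001],0.4],[[0,0,0],[-0.0012,0,-0.001],0.4],[[0,0,0],[-0.0012,0,-0.001],0.4]]}}

```text
t: 10.25
eef_pos: [511.6, 104.3, 50.2]
tcp_rot: [3.141, 0.873, 1.712]
ft_force: [0.5, 0.3, -0.4]
opening: 0.672
grip_force: 0.0
```

Request:
{"op": "move_arm", "data": {"plan": [[[0,0,0],[0,0,-0.02],0.4],[[0,0,0],[0,0,-0.05],0.4],[[0,0,0],[0,0,-0.1],0.4],[[0,0,0],[0,0,-0.16],0.4],[[0,0,0],[0,0,-0.16],0.4]]}}

```text
t: 10.88
eef_pos: [494.4, 229.5, 156.2]
tcp_rot: [3.133, 0.869, 1.71]
ft_force: [0.0, -0.0, -0.9]
opening: 0.702
grip_force: 0.0
```

```bash
python3 v.py v3.png; python3 -c "
from h import *
s=readout.state();print(s['t'],s['eef_pos'],s['tcp_rot'],s['opening'])"
```

```text
[-1.46097999e-01  9.89373710e-01 -1.91267906e-04]
foot,lid cradle [  1.7 132.6 163.5] [  1.8 237.6 163.8] [ 0.64980664  0.68339963  1.66884371 -0.75260344  1.37460807  0.88953953]
10.975 [493.7574955  226.20009155 153.53316092] [3.14055083 0.87211923 1.71323417] 0.6996621624253785
```

View pics/v3.png

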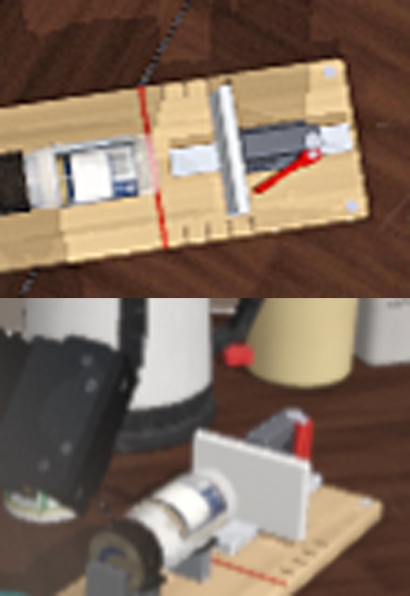

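The jar lies in both saddles, foot at about (150,165) on the red line, lid at the lip. Next, the plate position from the top view.

```bash
cat > leg.py <<'E'
from p import *
def box(y): # plate outline points cradle frame, front y
    return np.array([W((x,y+dy,z)) for x in(-42,42) for dy in(0,-8) for z in(19,75)])
def fit(c,y0=-35,off=(0,0)):
    # white plate pixels: bright, low saturation near the plate
    hsv=cv2.cvtColor(c["img"],cv2.COLOR_RGB2HSV); m=(hsv[...,1]<45)&(hsv[...,2]>135)
    best=[]
    for y in np.arange(y0-30,y0+50,.5):
        im=np.zeros((1600,2560),np.uint8); cv2.fillConvexPoly(im,cv2.convexHull(np.round((proj(c,box(y))+.5)*4).astype(np.int32)),1)
        a=cv2.resize(im.astype(np.float32),(640,400),interpolation=cv2.INTER_AREA)
        k=cv2.dilate((a>0).astype(np.uint8),np.ones((5,5)))>0
        best.append((np.sum(a*m)/a.sum()-np.sum((k&(a==0))*m)/np.sum(k&(a==0)),y))
    return sorted(best)[-3:]
if __name__=="__main__":
    ct=eyes.read_camera("top");cs=eyes.read_camera("scene")
    print("top",fit(ct),"scene",fit(cs))
    for u,v in((219,150),):
        pass
    q=R(98.4,0)
    print(np.round(cur()[0],1))
E
python3 leg.py
```

```text
top [(np.float64(0.711544911066691), np.float64(-37.5)), (np.float64(0.721329432184046), np.float64(-38.0)), (np.float64(0.7272749955003912), np.float64(-38.5))] scene [(np.float64(0.6595332094601223), np.float64(-39.0)), (np.float64(0.6601127454212734), np.float64(-38.0)), (np.float64(0.6642284461430141), np.float64(-38.5))]
[493.8 224.9 152.7]
```

```bash
python3 - <<'E'
from p import *
q=R(98.4,0)
chain(cur(),[((505,150,215),R(98.4,-10)),(W((-3,-64,170)),q),(W((-3,-64,47)),q)])
E
```

```text
[-0.2, 40.0, -0.2] [-0.0964, 0.0004, 0.018]  -> [505 150 215]
[0.0, 10.0, 0.0] [-0.1534, -0.0036, 0.0727]  -> [525. -12. 170.]
[0.0, 0.0, 0.0] [0.0, -0.0, 0.123]  -> [525. -12.  47.]
```

Request:
{"op": "move_arm", "data": {"plan": [[[0,10,0],[-0.024,0,0.004],0.65],[[0,20,0],[-0.048,0,0.009],0.65],[[0,30,0],[-0.072,0,0.013],0.65],[[0,40,0],[-0.096,0,0.018],0.65],[[0,40,0],[-0.096,0,0.018],0.65]]}}

```text
t: 11.7
eef_pos: [505.5, 147.4, 216.3]
tcp_rot: [3.139, 0.173, 1.706]
ft_force: [-0.4, 0.3, -0.1]
opening: 0.824
grip_force: 0.0
```

Request:
{"op": "move_arm", "data": {"plan": [[[0,4,0],[-0.05,-0.001,0.024],0.65],[[0,8,0],[-0.1,-0.002,0.048],0.65],[[0,10,0],[-0.153,-0.0036,0.073],0.65],[[0,10,0],[-0.153,-0.0036,0.073],0.65],[[0,10,0],[-0.153,-0.0036,0.073],0.65]]}}

```text
t: 12.32
eef_pos: [523.8, -11.0, 169.0]
tcp_rot: [-3.139, 0.0, 1.712]
ft_force: [-0.3, 0.2, 0.0]
opening: 0.827
grip_force: 0.0
```

```bash
python3 - <<'E'
from p import *
q=R(98.4,0)
c=eyes.read_camera("wrist"); save(c,"w2.png")
t=(W((-3,-64,47)),q); chain(cur(),[t])
s=readout.state(); print(s["t"],s["joints"],s["opening"])
for n in("lever_tip","cam_lever"):
  for r in eyes.cut_out(c,n): print(n,r["score"],r["uv"],onz(c,r["uv"],78))
print(proj(c,[W((-32,-52.5,78)),W((0,-98,80)),W((0,-46.5,80))]))
E
```

```text
[-0.1, 0.0, -0.2] [-0.0023, 0.0011, 0.1224]  -> [525. -12.  47.]
12.375 [-1.45361906e-01  4.04364153e-01  1.85668215e+00 -8.13106753e-04
  8.81767565e-01 -2.87494232e-01] 0.8216119287349584
lever_tip 0.92 [304.4, 212.2] [512.1620212  -22.58101536  78.        ]
cam_lever 0.56 [304.6, 216.4] [512.82201957 -26.34663167  78.        ]
[[286.69068775 190.20512007]
 [324.82662607 240.89479814]
 [324.80370507 183.6605565 ]]
```

View pics/w2.png

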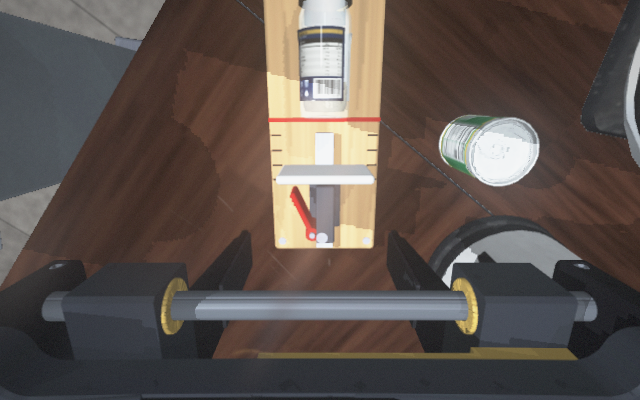

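The wrist view shows the lever tip at (293,190), the web at (324,215) and the plate back at v=183, all as predicted. I descend astride.

Request:
{"op": "move_arm", "data": {"plan": [[[0,0,0],[-0.002,0.001,0.04],0.65],[[0,0,0],[-0.002,0.001,0.08],0.65],[[0,0,0],[-0.002,0.001,0.105],0.65],[[0,0,0],[-0.002,0.001,0.122],0.65],[[0,0,0],[-0.002,0.001,0.122],0.65]]}}

```text
t: 13.1
eef_pos: [525.3, -11.9, 47.2]
tcp_rot: [-3.14, -0.0, 1.715]
ft_force: [-0.1, -0.1, -0.0]
opening: 0.825
grip_force: 0.0
```

Request:
{"op": "move_arm", "data": {"plan": [[[0,0,0],[0.004,0,0],0.65],[[0,0,0],[0.008,0,0],0.65],[[0,0,0],[0.012,0,0],0.65],[[0,0,0],[0.012,0,0],0.65]]}}

```text
t: 13.6
eef_pos: [524.2, -0.9, 48.4]
tcp_rot: [3.14, 0.0, 1.713]
ft_force: [-0.1, 0.1, -0.0]
opening: 0.829
grip_force: 0.0
```

Request:
{"op": "move_arm", "data": {"plan": [[[0,0,0],[0.002,0,0],0.65],[[0,0,0],[0.004,0,0],0.65],[[0,0,0],[0.004,0,0],0.65]]}}

```text
t: 13.98
eef_pos: [523.7, 2.7, 48.0]
tcp_rot: [3.141, 0.0, 1.713]
ft_force: [0.9, -2.9, 2.3]
opening: 0.826
grip_force: 1.6
```

Request:
{"op": "move_arm", "data": {"plan": [[[0,0,0],[0.003,0,0],0.65],[[0,0,0],[0.006,0,0],0.65],[[0,0,0],[0.006,0,0],0.65]]}}

```text
t: 14.35
eef_pos: [522.8, 8.8, 47.9]
tcp_rot: [3.141, -0.0, 1.713]
ft_force: [1.1, -2.6, 2.7]
opening: 0.827
grip_force: 1.2
```

```bash
python3 - <<'E'
from leg import *
c=eyes.read_camera("top"); s=eyes.read_camera("scene"); print(fit(c),fit(s))
c_,s_=np.cos(CA),np.sin(CA); P=cur()[0]; print(c_*(P[0]-CX)+s_*(P[1]-CY),-s_*(P[0]-CX)+c_*(P[1]-CY))
a=cv2.resize(c["img"][160:240,320:430],None,fx=4,fy=4,interpolation=2);b=cv2.resize(s["img"][140:220,290:400],None,fx=4,fy=4,interpolation=2)
cv2.imwrite("pics/v4.png",np.vstack([a,b])[...,::-1][:600])
E
```

```text
[(np.float64(0.03562661471231929), np.float64(13.5)), (np.float64(0.049397001288971815), np.float64(14.0)), (np.float64(0.058293035570180646), np.float64(14.5))] [(np.float64(0.7129913728002092), np.float64(-21.0)), (np.float64(0.7132787335086876), np.float64(-23.5)), (np.float64(0.7144223678279931), np.float64(-23.0))]
-2.5107518205526 -42.621611429886606
```

Request:
{"op": "move_arm", "data": {"plan": [[[0,0,0],[0.005,0,0],0.65],[[0,0,0],[0.01,0,0],0.65],[[0,0,0],[0.015,0,0],0.65],[[0,0,0],[0.018,0,0],0.65],[[0,0,0],[0.018,0,0],0.65]]}}

```text
t: 15.08
eef_pos: [520.0, 26.5, 47.8]
tcp_rot: [3.141, -0.0, 1.713]
ft_force: [1.3, -3.3, 1.7]
opening: 0.822
grip_force: 1.7
```

```bash
cat > w.py <<'E'
from leg import *
c_,s_=np.cos(CA),np.sin(CA)
L=lambda P:np.round([c_*(P[0]-CX)+s_*(P[1]-CY),-s_*(P[0]-CX)+c_*(P[1]-CY),P[2]],1)
print("tcp",L(cur()[0]))
w=eyes.read_camera("wrist"); s=eyes.read_camera("scene")
print("w",fit(w,-10),"s",fit(s,-10))
# plate top edges seen by wrist: brightness profile along y' at z=75 for x'=+-32 
g=w["img"].astype(int)
for x in(-36,36):
    ys=np.arange(-45,25,1.); uv=proj(w,[W((x,y,75)) for y in ys]); 
    print(x,[(int(y),tuple(int(k) for k in g[int(round(v)),int(round(u))])) for y,(u,v) in zip(ys,uv) if 0<=v<399 and 0<=u<639][::3])
for n in("stop_leg",):
    for r in eyes.cut_out(w,n): v,u=np.nonzero(r["mask"]);print(n,r["score"],u.min(),u.max(),v.min(),v.max())
print("z75 front/back edge rows vs y", [(y,proj(w,[W((30,y,75))])[0].round(1).tolist()) for y in(-20,-10,0,5)])
a=cv2.resize(w["img"][100:400,160:480],None,fx=1.6,fy=1.6,interpolation=2);b=cv2.resize(s["img"][140:220,290:400],None,fx=2.6,fy=2.6,interpolation=2)
can=np.zeros((480,800,3),np.uint8); can[:480,:512]=a; can[:208,513:513+286]=b
cv2.imwrite("pics/v5.png",can[...,::-1])
E
python3 w.py
```

```text
tcp [ -2.5 -24.7  47.8]
w [(np.float64(0.7363340525791563), np.float64(-5.5)), (np.float64(0.7439947457149111), np.float64(-5.0)), (np.float64(0.7474578413470038), np.float64(-4.5))] s [(np.float64(0.6918721728854709), np.float64(-1.5)), (np.float64(0.7002106507619222), np.float64(-3.0)), (np.float64(0.703220268090566), np.float64(-2.5))]
-36 [(-45, (163, 173, 188)), (-42, (126, 130, 143)), (-39, (131, 136, 147)), (-36, (81, 83, 85)), (-33, (238, 217, 165)), (-30, (235, 213, 161)), (-27, (231, 207, 159)), (-24, (71, 69, 69)), (-21, (194, 164, 129)), (-18, (67, 62, 62)), (-15, (102, 93, 81)), (-12, (235, 238, 240)), (-9, (246, 247, 247)), (-6, (238, 241, 242)), (-3, (179, 183, 185)), (0, (205, 206, 208)), (3, (241, 222, 173)), (6, (241, 222, 174)), (9, (241, 222, 174)), (12, (242, 223, 175)), (15, (241, 223, 175)), (18, (234, 99, 87)), (21, (242, 223, 174)), (24, (242, 225, 176))]
36 [(-45, (147, 155, 166)), (-42, (123, 128, 139)), (-39, (108, 112, 120)), (-36, (80, 82, 84)), (-33, (58, 56, 55)), (-30, (60, 57, 55)), (-27, (62, 58, 56)), (-24, (58, 56, 56)), (-21, (61, 58, 58)), (-18, (61, 61, 60)), (-15, (62, 61, 60)), (-12, (207, 215, 218)), (-9, (246, 247, 247)), (-6, (231, 236, 238)), (-3, (173, 179, 182)), (0, (163, 160, 154)), (3, (201, 172, 133)), (6, (199, 171, 131)), (9, (203, 172, 131)), (12, (197, 169, 129)), (15, (203, 173, 132)), (18, (193, 69, 60)), (21, (203, 173, 133)), (24, (203, 172, 130))]
stop_leg 0.63 240 409 203 347
z75 front/back edge rows vs y [(-20, [386.0, 262.3]), (-10, [387.2, 243.6]), (0, [388.3, 224.2]), (5, [388.9, 214.2])]
```

View pics/v5.png

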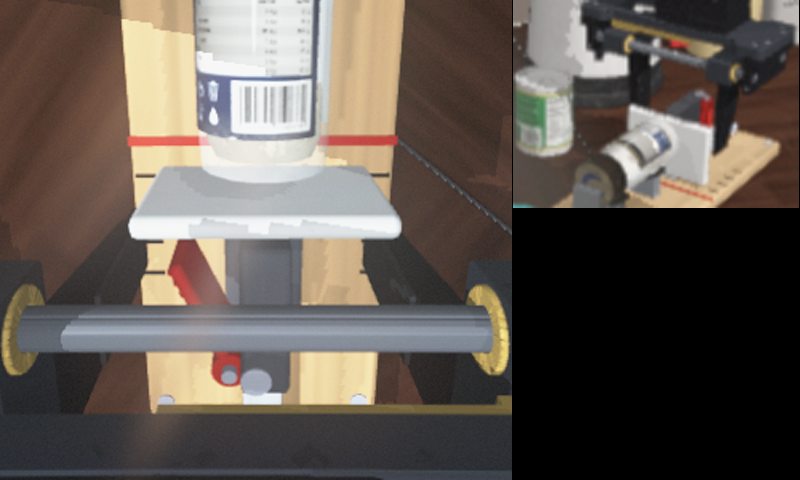

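```bash
cat > e.py <<'E'
from leg import *
c_,s_=np.cos(CA),np.sin(CA)
L=lambda P:np.round([c_*(P[0]-CX)+s_*(P[1]-CY),-s_*(P[0]-CX)+c_*(P[1]-CY),P[2]],1)
def edges(w):
    g=w["img"].astype(np.float32); out={}
    def prof(x,z,ys): 
        uv=proj(w,[W((x,y,z)) for y in ys]).astype(np.float32); return cv2.remap(g,uv[:,0].copy(),uv[:,1].copy(),cv2.INTER_LINEAR)[:,0]
    ys=np.arange(-20,22,.25)
    red=[];fr=[];bk=[]
    for x in(-50,-45,45,50):
        q=prof(x,14,ys); k=q[:,0]-q[:,1]; k=np.clip(k-80,0,None)
        if k.sum()>0: red.append((k*ys).sum()/k.sum())
    ys=np.arange(-22,14,.25)
    for x in(-36,-30,-26,26,30,36):
        q=prof(x,75,ys).mean(1); b=q>222; b=np.convolve(b,np.ones(3),'same')>=2
        # longest run
        i=0;best=(0,0)
        while i<len(b):
            j=i
            while j<len(b) and b[j]: j+=1
            if j-i>best[1]-best[0]: best=(i,j)
            i=j+1
        bk.append(ys[best[0]]);fr.append(ys[min(best[1],len(ys)-1)])
    return np.round(red,1),bk,fr
if __name__=="__main__":
    w=eyes.read_camera("wrist"); s=readout.state()
    print(s["t"],"tcp",L(cur()[0]),s["ft_force"],s["opening"],s["grip_force"]); r,b,f=edges(w); print("red(5)",r,"back",b,"front",f)
E
python3 e.py
```

```text
15.275 tcp [ -2.5 -24.7  47.8] [ 1.41550834 -2.27043972  1.32830854] 0.8281289668016341 1.3286930322647095
red(5) [2.1 2.1 2.  2.1] back [np.float64(-12.0), np.float64(-12.5), np.float64(-12.0), np.float64(-11.25), np.float64(-11.25), np.float64(-11.25)] front [np.float64(-5.5), np.float64(-5.25), np.float64(-5.5), np.float64(-5.5), np.float64(-5.5), np.float64(-5.5)]
```

Request:
{"op": "move_arm", "data": {"plan": [[[0,0,0],[0.003,0,0],0.65],[[0,0,0],[0.006,0,0],0.65],[[0,0,0],[0.0075,0,0],0.65],[[0,0,0],[0.0075,0,0],0.65]]}}

```text
t: 15.78
eef_pos: [519.0, 33.7, 47.9]
tcp_rot: [3.141, 0.0, 1.713]
ft_force: [1.7, -5.3, -0.6]
opening: 0.827
grip_force: 2.9
```

```bash
cat > f.py <<'E'
from e import *
w=eyes.read_camera("wrist"); s=readout.state(); sc=eyes.read_camera("scene"); tp=eyes.read_camera("top")
print(s["t"],"tcp",L(cur()[0]),s["ft_force"],s["opening"],s["grip_force"]); r,b,f=edges(w); print("red(5)",r,"back",b,"front",f); print("scene",fit(sc,-5))
# scene: along y' at z=14, sample colours beside jar at several x': red line, dist to plate foot
g=sc["img"].astype(np.float32)
for x in(-50,-46,-38,-34,-30,30,34,38):
    ys=np.arange(-6,20,1.); uv=proj(sc,[W((x,y,14)) for y in ys]).astype(np.float32); q=cv2.remap(g,uv[:,0].copy(),uv[:,1].copy(),cv2.INTER_LINEAR)[:,0]
    print(x,"R-G",(q[:,0]-q[:,1]).astype(int).tolist(),"B",q[::2,2].astype(int).tolist())
b=cv2.resize(sc["img"][150:210,300:390],None,fx=8,fy=8,interpolation=2); cv2.imwrite("pics/last.png",b[...,::-1])
E
python3 f.py
```

```text
15.825 tcp [ -2.5 -17.5  47.9] [ 1.41455616 -5.21480639  1.65142827] 0.8256016559849801 2.8479723259806633
red(5) [2.2 2.1 2.  2. ] back [np.float64(-4.75), np.float64(-5.25), np.float64(-5.0), np.float64(-4.25), np.float64(-4.0), np.float64(-4.5)] front [np.float64(1.75), np.float64(1.75), np.float64(1.75), np.float64(1.75), np.float64(1.75), np.float64(1.75)]
scene [(np.float64(0.7151421242290072), np.float64(3.0)), (np.float64(0.7171993917889066), np.float64(2.5)), (np.float64(0.7187398870786031), np.float64(3.5))]
-50 R-G [30, 31, 32, 34, 38, 47, 53, 61, 69, 76, 74, 66, 58, 48, 41, 32, 31, 31, 30, 30, 29, 29, 29, 29, 29, 28] B [150, 149, 142, 126, 112, 107, 124, 143, 153, 155, 157, 157, 158]
-46 R-G [29, 31, 33, 37, 41, 47, 53, 59, 64, 68, 69, 67, 63, 54, 47, 41, 35, 32, 29, 29, 28, 28, 28, 28, 28, 28] B [139, 140, 134, 124, 114, 108, 107, 125, 140, 148, 150, 150, 151]
-38 R-G [28, 30, 33, 36, 41, 46, 53, 59, 64, 67, 68, 66, 62, 54, 47, 40, 35, 32, 29, 29, 29, 28, 28, 28, 28, 28] B [140, 138, 132, 123, 112, 105, 106, 123, 137, 145, 145, 146, 146]
-34 R-G [26, 30, 33, 37, 43, 51, 59, 67, 73, 81, 76, 66, 58, 48, 40, 32, 31, 30, 29, 28, 28, 28, 28, 28, 28, 28] B [140, 133, 123, 108, 96, 93, 109, 125, 134, 137, 138, 139, 140]
-30 R-G [24, 27, 30, 35, 40, 47, 54, 60, 65, 68, 69, 67, 63, 54, 47, 41, 35, 32, 30, 29, 29, 29, 29, 29, 28, 28] B [134, 124, 118, 111, 103, 97, 98, 116, 130, 138, 140, 140, 141]
30 R-G [1, 1, 1, 1, 1, 0, 0, 0, 0, 0, 0, 0, 0, 0, 0, 0, 0, 0, 0, 0, 1, 1, 2, 2, 3, 4] B [208, 221, 228, 229, 230, 228, 226, 224, 220, 206, 150, 97, 67]
34 R-G [2, 2, 2, 2, 2, 2, 2, 2, 1, 1, 1, 1, 1, 2, 2, 2, 2, 2, 3, 4, 5, 5, 5, 5, 5, 5] B [230, 232, 232, 231, 230, 227, 214, 169, 116, 79, 44, 40, 40]
38 R-G [3, 3, 3, 3, 3, 3, 3, 3, 3, 3, 4, 4, 4, 4, 4, 4, 4, 4, 4, 5, 5, 5, 5, 5, 5, 5] B [232, 232, 232, 228, 213, 177, 121, 67, 51, 43, 42, 42, 43]
```

View pics/last.png

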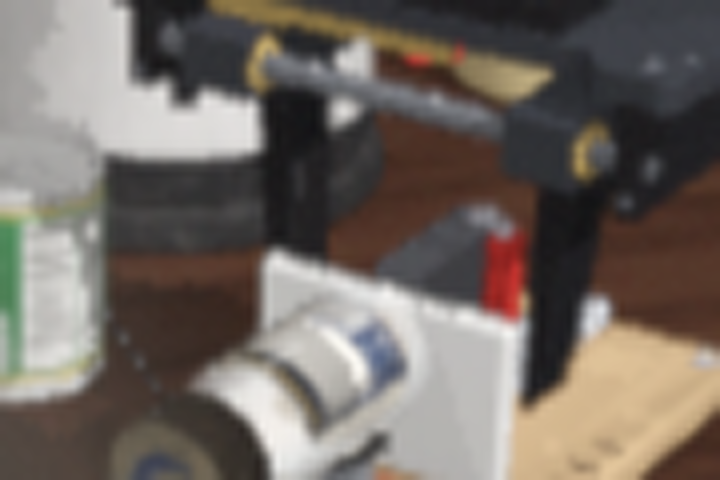

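```bash
cat > k.py <<'E'
from e import *
def gap(sc,pr=False):
    g=sc["img"].astype(np.float32); out=[]
    for x in(-39,-36,-33,-30,-27,-24):
        u,v0=proj(sc,[W((x,5,14))])[0]
        vs=np.arange(v0-12,v0+6,.1).astype(np.float32); q=cv2.remap(g,np.full_like(vs,u),vs,cv2.INTER_LINEAR)[:,0]
        k=q[:,0]-q[:,1]; i=np.argmax(k); kk=np.clip(k-45,0,None); kk[abs(np.arange(len(k))-i)>25]=0; red=(kk*vs).sum()/kk.sum()
        sat=q[:,0]-q[:,2]; j=i
        plate=np.median(sat[:20]); wood=sat[i-20:i+1].max(); 
        while j>0 and sat[j]>(plate+wood)/2: j-=1
        if pr: print(x,np.round(sat[::10]).astype(int).tolist())
        # predicted separation line - plate-bottom edge in this column for plate front y
        ys=np.arange(-10,14,.5); dv=[]
        for y in ys:
            e=proj(sc,[W((a,y,19)) for a in(-42,-10)]); dv.append(v0-np.interp(u,*zip(*sorted(map(tuple,e)))))
        d=red-vs[j]; o=np.argsort(dv); out.append((x,round(float(d),2),round(float(np.interp(d,np.array(dv)[o],ys[o])),1)))
    return out
if __name__=="__main__": 
    print(gap(eyes.read_camera("scene"),True))
E
python3 k.py
```

```text
-39 [4, 4, 3, 4, 3, 3, 3, 4, 11, 44, 72, 98, 100, 76, 69, 69, 70, 71]
-36 [4, 4, 4, 4, 4, 3, 3, 3, 9, 37, 69, 97, 98, 78, 70, 70, 70, 70]
-33 [5, 4, 4, 4, 3, 4, 3, 3, 8, 29, 68, 92, 99, 74, 70, 70, 71, 70]
-30 [4, 4, 4, 3, 3, 3, 3, 4, 8, 34, 67, 101, 97, 76, 70, 69, 69, 70]
-27 [4, 4, 4, 4, 4, 3, 3, 4, 9, 30, 65, 94, 98, 76, 69, 68, 69, 70]
-24 [3, 4, 4, 4, 4, 4, 3, 3, 8, 29, 69, 93, 98, 72, 68, 68, 68, 69]
[(-39, 2.33, 3.3), (-36, 2.16, 4.0), (-33, 2.01, 4.6), (-30, 1.86, 5.2), (-27, 1.81, 5.4), (-24, 2.03, 4.5)]
```

Request:
{"op": "move_arm", "data": {"plan": [[[0,0,0],[0.001,0,0],0.65],[[0,0,0],[0.001,0,0],0.65],[[0,0,0],[0.001,0,0],0.65]]}}

```text
t: 16.35
eef_pos: [518.9, 34.5, 47.9]
tcp_rot: [3.141, 0.0, 1.712]
ft_force: [0.4, -6.7, 0.3]
opening: 0.823
grip_force: 3.4
```

```bash
python3 - <<'E'
from k import *
for i in range(2):
    w=eyes.read_camera("wrist"); s=readout.state(); sc=eyes.read_camera("scene")
    r,b,f=edges(w); print(L(cur()[0]),s["ft_force"],r,np.mean(b),np.mean(f),"scene",fit(sc,-5),gap(sc))
E
```

```text
[ -2.5 -16.6  47.9] [ 0.16580358 -6.60692905  0.92383353] [2.1 2.1 2.  2.1] -3.7083333333333335 2.625 scene [(np.float64(0.7107882173094031), np.float64(5.5)), (np.float64(0.7108697433994241), np.float64(6.0)), (np.float64(0.7126542003187415), np.float64(5.0))] [(-39, 2.04, 4.5), (-36, 1.76, 5.6), (-33, 1.87, 5.1), (-30, 1.64, 6.1), (-27, 1.64, 6.1), (-24, 1.84, 5.3)]
[ -2.5 -16.6  47.9] [ 1.3533461  -5.93452255  0.62213187] [2.2 2.1 2.1 2.1] -3.7083333333333335 2.625 scene [(np.float64(0.7133583099874732), np.float64(5.5)), (np.float64(0.7134635587261148), np.float64(6.0)), (np.float64(0.7152334125074622), np.float64(5.0))] [(-39, 2.02, 4.6), (-36, 1.76, 5.6), (-33, 1.89, 5.1), (-30, 1.65, 6.1), (-27, 1.64, 6.1), (-24, 1.85, 5.2)]
```

At the mark (estimates 4.5–6 mm, target 5). I close the jaws on lever and web.

Request:
{"op": "move_arm", "data": {"plan": [[[0,0,0],[0,0,0],0.2],[[0,0,0],[0,0,0],-0.1],[[0,0,0],[0,0,0],-0.4],[[0,0,0],[0,0,0],-1],[[0,0,0],[0,0,0],-1]]}}

```text
t: 17.18
eef_pos: [515.4, 34.5, 47.0]
tcp_rot: [-3.134, -0.001, 1.714]
ft_force: [-10.8, -8.1, 0.8]
opening: 0.355
grip_force: 7.7
```

Request:
{"op": "move_arm", "data": {"plan": [[[0,0,0],[0,0,0],-1],[[0,0,0],[0,0,0],-1],[[0,0,0],[0,0,0],-1],[[0,0,0],[0,0,0],-1]]}}

```text
t: 17.68
eef_pos: [519.2, 34.8, 47.3]
tcp_rot: [3.141, 0.0, 1.713]
ft_force: [5.4, -3.8, -10.7]
opening: 0.225
grip_force: 32.4
```

```bash
python3 - <<'E'
from k import *
w=eyes.read_camera("wrist"); s=readout.state(); sc=eyes.read_camera("scene")
r,b,f=edges(w); print(s["t"],L(cur()[0]),s["ft_force"],s["opening"]*95,s["grip_force"],r,np.mean(b),np.mean(f),"scene",fit(sc,-5),gap(sc))
hsv=cv2.cvtColor(w["img"],cv2.COLOR_RGB2HSV); m=((hsv[...,0]<8)|(hsv[...,0]>172))&(hsv[...,1]>150)&(hsv[...,2]>60); m[:230]=0
v,u=np.nonzero(m); print("red lever px",len(u),u.min() if len(u) else 0,u.max() if len(u) else 0,v.min() if len(u) else 0,v.max() if len(u) else 0)
print("closed lever expected",proj(w,[W((-11,-12,78)),W((-11,-50,78))]))
for c,n in((eyes.read_camera("top"),"top"),(sc,"scene")):
    for t in("jar","tin","striped_mug","loose_lemon"): print(n,t,[(round(x["score"],2),np.round(x["uv"]).tolist()) for x in eyes.cut_out(c,t)[:3]])
E
```

```text
17.725 [ -2.1 -16.4  47.2] [ 5.74478155 -3.83605775 -9.99905753] 21.247436302861338 32.401311211287975 [2.2 2.2 2.  2. ] -3.625 2.6666666666666665 scene [(np.float64(0.6468832341718003), np.float64(4.5)), (np.float64(0.6523343961532801), np.float64(5.5)), (np.float64(0.6530270021255702), np.float64(5.0))] [(-39, 2.03, 4.5), (-36, 1.77, 5.6), (-33, 1.79, 5.5), (-30, 1.66, 6.0), (-27, 1.64, 6.1), (-24, 1.75, 5.6)]
red lever px 171 292 308 321 341
closed lever expected [[301.4826233  266.70974008]
 [302.92462585 333.25706221]]
top jar [(0.84, [263.0, 230.0]), (0.8, [221.0, 187.0]), (0.68, [333.0, 207.0])]
top tin [(0.82, [362.0, 142.0])]
top striped_mug [(0.81, [267.0, 127.0]), (0.5, [328.0, 217.0]), (0.45, [332.0, 206.0])]
top loose_lemon [(0.83, [241.0, 271.0])]
scene jar [(0.93, [333.0, 201.0]), (0.86, [214.0, 246.0]), (0.72, [289.0, 245.0])]
scene tin [(0.86, [300.0, 184.0])]
scene striped_mug [(0.88, [223.0, 194.0])]
scene loose_lemon [(0.74, [312.0, 297.0])]
```

```bash
python3 -c "
from cell import env
print(env.job_done())"
```

```text
the job is handed in; nothing more can be done
None
```

The jar is lying in the saddles with its foot towards the stop plate. The plate is within about 1 mm of the red mark, and the lever is squeezed shut and still gripped. I handed the job in at about 18 s; no verdict came back.

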